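# Wind a derailleur cage to its stop

### The job

A bicycle derailleur is bolted to the service stand on the bench, behind a sliding clear screen that is partly or fully up. Slide the screen all the way down by its black handle, then take the red knob on the cage arm and swing the arm forward over the lowered screen, against its spring, until it is against its stop. Finish while still holding the knob with the arm at its stop; do not let go, and leave the tools round about where they are.

Things in the scene. Friction and masses are not known exactly. Their poses are not given: they have to be found in the camera images.
- stand: blue steel pedestal with aluminium top, fixed; 150 (x) x 300 (y) mm, top 130 mm above the bench, foot plate 200 x 340 x 8 mm. Origin: centre of underside; x points to its rear (its front, with the screen, faces the robot), y to its left, z up. The derailleur lies flat on top: black knuckle 42 mm wide at the pivot, links and hanger to its rear left, all under 50 mm above the top
- screen (a joint): height of the sliding screen in m: 0 = all the way down (top rail flush with the stand's top), 0.09 = fully up. Clear panel in a yellow frame, 296 mm wide, 10 mm thick, sliding upright in channels on the stand's front, its plane 86 mm in front of the stand's centre. Friction of 5 N holds it wherever it is left; 0.25 kg; pushing it down takes 2 to 4 N
- screen_handle_top (a point): middle of the top of the screen's black handle, a tab standing on the top rail: 14 mm thick (stand's x), 60 mm long (stand's y), 34 mm high from the rail to this point. It is 86 mm in front of and 105 mm left of the stand's centre and rides up and down with the screen. Axes parallel to the stand's
- cage (a joint): angle of the sprung cage arm in rad: 0 = at rest, pointing to the stand's right (-y); grows as the arm swings forward, clockwise seen from above, to the stop at 1.35, where it points forward (-x) out over the screen. The spring always pulls back to 0: about 2.3 N at the knob at the start, 7.3 N at the stop
- cage_pivot (a point): point on the upright axis of the cage arm, 24 mm above the stand's top (level with the foot of the red knob); 20 mm behind and 30 mm left of the stand's centre. Axes parallel to the stand's
- pull_knob: red upright cylindrical knob, 18 mm diameter, 38 mm high, on the end of the steel cage arm 120 mm from the pivot axis. Origin: centre of its foot (24 mm above the stand's top), z up; it also spins freely on its bolt. Under it lie the arm's plates and a toothed black pulley of 42 mm diameter
- tape_measure: yellow tape measure, 35 x 88 x 64 mm, bystander to the right; origin centre of underside
- screw_tin: open red tin of screws, 67 mm diameter, 87 mm high, bystander to the left; origin centre of underside
- sanding_block: grey and green sanding block, 62 x 115 x 34 mm, bystander to the left; origin centre of underside
- hammer: hammer with wooden handle, 100 x 292 x 27 mm, bystander to the right; origin centre of underside
- wood_block: wooden block, 45 x 100 x 40 mm, bystander to the right front; origin centre of underside

How it is judged:
On the way, in this order (a step that is already met when the one before it is completed fails the run):
1. the screen is slid all the way down (value of joint screen below 0.008 m), for 0.2 s.
2. with the screen down, the fingers swing the cage arm to its stop by the knob (value of joint screen below 0.012 m and value of joint cage above 1.27 rad and contact force between the fingers and pull_knob above 2 N), for 0.3 s.
At the end, for the whole second after the job is handed in: the screen is down (within 12 mm), the cage arm is at its stop (within 0.08 rad of 1.35) and the fingers still hold it there by the red knob with more than 2 N (all of step 2); the arm keeps its last pose, push and grip.
It fails at once if a bystander (tape measure, tin, sanding block, hammer or wooden block) is moved by more than 30 mm (distance of any of tape_measure, screw_tin, sanding_block, hammer, wood_block from where it was at the start of the episode above 0.03 m).
It also fails if it takes over 48 s, if anything falls off the work surface, if the arm or the gripper's body presses on something with over 40 N, if the wrist force passes 120 N, or if a joint passes its speed limit or range.

### The arm

A 6-joint arm with a two-finger parallel gripper is mounted at the origin on a cart in front of the work surface, level with it; the furniture and walls round the work are solid. World frame = base frame: x ahead of the robot, y to its left, z up, the work surface at z = 0. Lengths are in m, angles in rad, forces in N, time in s.
With the tool pointing down it reaches from about 0.225 to 0.875 m from the base axis. Payload 3.4 kg.
Tool frame: the origin (TCP) lies at the very end of the fingers, on their centre line; the grasp point (between the pads) lies 19 mm behind it; z points along the fingers, y is the line along which they close (so a half turn about z gives the same grasp; the last joint's range is limited). The gripper opens to 85 mm and grips with 20 to 120 N. Pads are 22 mm wide; open, the fingers measure 114 mm over their backs; the gripper's body (76 mm by 85 mm) begins 54 mm behind the grasp point. The pads swing forward as they close: fully open they stand 13 mm farther back than shut.
Start: joints at [0.995, 0.276, 1.505, -0, 1.361, -0.121], TCP at [0.253, 0.517, 0.197] pointing down, gripper open.
Joint ranges: [-2.89, 2.89], [-0.75, 2.08], [0.22, 2.7], [-1.18, 4.32], [0.11, 2.71], [-2.7, 2.7]. Speed limits (rad/s): [2.57, 2.57, 3.14, 3.14, 3.14, 3.14].

### API

Orientations are given as a unit quaternion [w, x, y, z].
In Python, from rig import manip gives the robot as it stands. The module is installed in compiled form; this text tells all that it offers.
- The arm moves only by the tool play_rows, never from a script. Its argument "motion" is a list of rows, each a list of 5 numbers: the shift along the tool's x, y, z in units of 40 mm (1.0 is 40 mm), then the turn about the tool's z in units of 10 degrees (1.0 is 10 degrees), then the finger opening in mm, from 0 to 85.4. A call has 1 to 5 rows; each row is the pose to reach, as a shift and turn from the pose commanded when the call began, along the tool's axes at that moment; what a row does not reach only later rows make up. A row lasts 1/8 s, in which the tool goes at most 62.5 mm and 10.7 degrees, less where a joint would pass 70% of its speed; a pose out of reach is approached as far as the arm can. A call with a gripper value outside its range is refused whole. The fingers move at their own pace and stop on an object; "newtons" is the grip in N (left out, the last holds). Time passes only in rows, so rows that repeat a pose let the fingers close. It gives the time, the measured TCP pose, the force, the opening and the grip force at its end, in the units of the state.
- manip.get_state(): the state, without advancing time (a new reading comes with each control period).
- manip.get_image(name): name is "side" or "top"; returns a dict with "img" (400x640x3 uint8, red, green, blue), "range_z" (400x640 float32, m along the optical axis (not along the pixel's ray), 0 where there is no reading), "fx", "fy", "cx", "cy" (pixels), "R" (3x3) and "t" (3): a world point X has camera coordinates R X + t. Camera axes: x right, y down, z forward; pixel columns grow to the right and rows downward; lengths in m; the calibration is good to about 2 mm. A picture is of the moment at which its call begins.
- manip.sign_off(): hands the job in; it is judged then, once.
The state is a dict: "clock": time; "qpos": joint angles; "qd": joint speeds; "effort": joint torques, N m; "position": TCP position; "ee_rot": TCP orientation; "contact_force": force on the tool from outside, world axes, zero at the start; "moment": the same for the moment, N m; "width": finger opening in m; "gripper_force": force on a finger pad.
Only numpy, scipy, OpenCV 4.12 (cv2) and the standard library are available. Lean on these libraries where they do the work, as an engineer would, in place of code of your own. Each camera call takes 0.05 s, during which the arm holds its last target. There are 200 camera calls.

## Working session

There is one attempt and no reset: what is moved stays moved. The work goes in short steps, Python scripts to look and compute and a tool call to move; the robot and the scene stay as the last step left them, time stands still between calls to the robot, and variables do not carry over. Pictures are saved under pics/ and viewed, at most 10 in all, crops included, and the job is handed in when it is done.

Besides the shell and the picture viewer there is one more tool, called after "Emit:" as name([rows], argument=value, ...), one row to a line, values as JSON. play_rows: Moves the arm, as the interface text tells. Its arguments: {"type":"object","properties":{"motion":{"type":"array","items":{"type":"array","items":{"type":"number"}}},"newtons":{"type":"number"}},"required":["motion"]}

```bash
mkdir -p pics
cat > h.py <<'E'
import numpy as np,cv2
from rig import manip
def grab(n):
    d=manip.get_image(n); return d
def save(d,f): cv2.imwrite('pics/'+f,cv2.cvtColor(d['img'],cv2.COLOR_RGB2BGR))
def pts(d):
    v,u=np.mgrid[0:400,0:640]; z=d['range_z']
    c=np.stack([(u-d['cx'])/d['fx']*z,(v-d['cy'])/d['fy']*z,z],-1)
    return (c-d['t'])@np.asarray(d['R'])
def ray(d,u,v,h):
    R=np.asarray(d['R']);o=-R.T@d['t'];r=R.T@np.array([(u-d['cx'])/d['fx'],(v-d['cy'])/d['fy'],1])
    return o+r*(h-o[2])/r[2]
E
python3 - <<'E'
from h import *
print(manip.get_state())
for n in('side','top'):
    d=grab(n);save(d,n+'1.png');np.savez(n+'1.npz',**d);print(n,d['fx'],-np.asarray(d['R']).T@d['t'])
E
```

```text
{'clock': 0.0, 'qpos': array([ 9.94978972e-01,  2.76574819e-01,  1.50611289e+00, -1.42672738e-05,
        1.36074639e+00, -1.20974704e-01]), 'qd': array([-0.00034384,  0.00117465,  0.0002957 ,  0.00033247,  0.00206672,
       -0.00150388]), 'effort': array([ 9.94136062e-04, -4.16775835e+01, -2.45807451e+01, -5.66317783e-05,
        1.08683127e-02, -6.93460692e-06]), 'position': array([0.252277  , 0.51603406, 0.19615937]), 'ee_rot': array([-3.07769563e-04,  2.25464448e-01,  9.74250961e-01, -8.67787998e-04]), 'contact_force': array([-0.08225928,  0.5733695 , -0.02641477]), 'moment': array([-0.0212578 ,  0.02739633,  0.05439224]), 'gripper_force': 0.0, 'width': 0.08558546520975784}
side 520.6847596632127 [-0.05644285 -0.98629352  0.81128282]
top 378.5218846493208 [0.37469628 0.10101309 1.16615894]
```

View pics/side1.png

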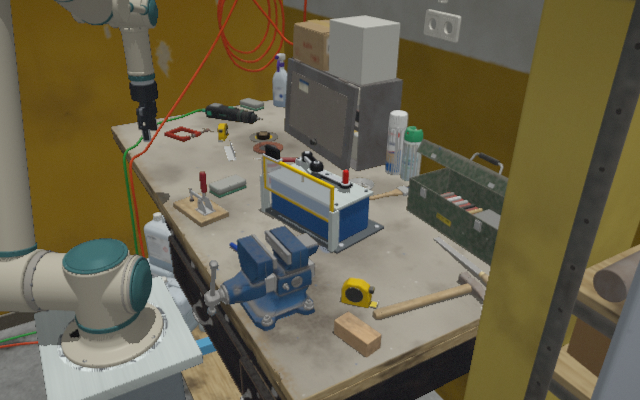

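View pics/top1.png

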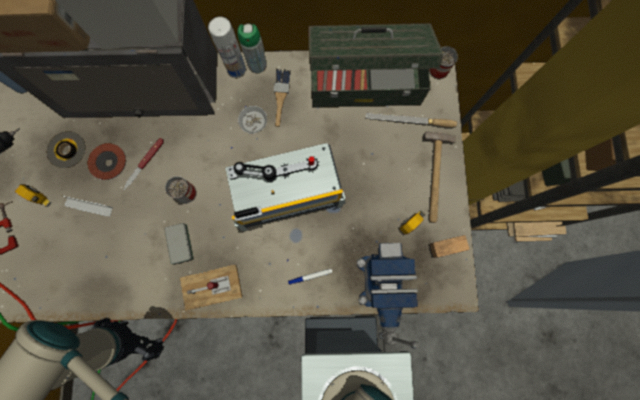

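The side view shows the stand at about (318,200), the yellow screen frame raised with its black handle at (272,152), and the red knob at (346,176). The top view shows the stand at (287,190), turned about 13°, the knob at (312,161) and the handle at (246,211). The vise at (390,280) is an obstacle.

```bash
cat > m.py <<'E'
from h import *
S=dict(np.load('side1.npz'));T=dict(np.load('top1.npz'))
for n,d,box in(('side',S,(235,125,400,250)),('top',T,(210,130,360,245))):
    P=pts(d);h=cv2.cvtColor(d['img'],cv2.COLOR_RGB2HSV);x0,y0,x1,y1=box
    m0=np.zeros((400,640),bool);m0[y0:y1,x0:x1]=1
    H,s,v=h[...,0],h[...,1],h[...,2]
    for c,m in(('red',((H<6)|(H>174))&(s>150)&(v>90)),('yel',(H>18)&(H<30)&(s>150)&(v>120)),('blk',(v<45))):
        m=(m&m0).astype(np.uint8);k,l,st,ce=cv2.connectedComponentsWithStats(m)
        for i in range(1,k):
            if st[i,4]>25:
                q=P[(l==i)&(d['range_z']>0)]
                if len(q)==0: continue
                print(n,c,st[i],ce[i].round(1),'med',np.median(q,0).round(3),'lo',np.percentile(q,3,0).round(3),'hi',np.percentile(q,97,0).round(3))
    # stand top plane
    m=m0&(abs(P[...,2]-.13)<.006)&(s<60)
    k,l,st,ce=cv2.connectedComponentsWithStats(m.astype(np.uint8));i=1+np.argmax(st[1:,4])
    q=P[l==i];r=cv2.minAreaRect(q[:,:2].astype(np.float32)*1000);print(n,'top',np.median(q,0),len(q),r)
    print(cv2.boxPoints(r))
for n,d,b in(('side',S,(235,130,395,250)),('top',T,(215,135,355,240))):
    x0,y0,x1,y1=b;cv2.imwrite(f'pics/{n}c.png',cv2.cvtColor(cv2.resize(d['img'][y0:y1,x0:x1],None,fx=5,fy=5,interpolation=2),cv2.COLOR_RGB2BGR))
# obstacle heights: vise
P=pts(T);q=P[235:325,355:425].reshape(-1,3);print('vise max z',q[:,2].max(),'xmax where z>.06',q[q[:,2]>.06].max(0),q[q[:,2]>.06].min(0))
E
python3 m.py
```

```text
side red [343 170   6  14  70] [345.2 176.2] med [0.682 0.111 0.179] lo [0.677 0.106 0.16 ] hi [0.69  0.119 0.196]
side yel [263 157  65  65 144] [285.1 191.7] med [0.543 0.249 0.095] lo [0.525 0.064 0.09 ] hi [0.586 0.323 0.193]
side yel [271 160  63  52 304] [311.8 180.5] med [0.578 0.097 0.199] lo [0.542 0.035 0.135] hi [0.597 0.249 0.205]
side blk [257 133  12   7  46] [263.  136.9] med [0.779 0.881 0.017] lo [0.763 0.87  0.006] hi [0.807 0.905 0.025]
side blk [265 145  15  14 140] [272.2 151.8] med [0.536 0.271 0.224] lo [0.528 0.253 0.208] hi [0.549 0.304 0.237]
side blk [303 153  20  19 130] [313.5 163.5] med [0.657 0.225 0.171] lo [0.639 0.212 0.159] hi [0.678 0.31  0.18 ]
side blk [338 184  14   5  27] [343.8 186.1] med [0.674 0.106 0.151] lo [0.666 0.098 0.144] hi [0.695 0.123 0.154]
side top [0.65717499 0.09181144 0.1322172 ] 892 ((643.0794677734375, 181.0095672607422), (176.37301635742188, 291.5984802246094), 11.041659355163574)
[[528.60156  307.2201  ]
 [584.44934   21.019617]
 [757.5574    54.79904 ]
 [701.7096   340.9995  ]]
top yel [262 189  81  24 305] [302.3 200.6] med [0.568 0.142 0.199] lo [0.546 0.042 0.192] hi [0.593 0.24  0.203]
top blk [235 163  42  18 184] [259.2 171.8] med [0.656 0.245 0.174] lo [0.639 0.217 0.14 ] hi [0.677 0.32  0.179]
top blk [244 202  95  26 224] [289.1 215.7] med [0.56  0.191 0.008] lo [0.531 0.044 0.002] hi [0.597 0.321 0.012]
top blk [235 208  23  10 116] [246.  212.3] med [0.536 0.281 0.233] lo [0.527 0.256 0.219] hi [0.544 0.306 0.236]
top top [0.6359675  0.18664461 0.13029014] 3974 ((649.7242431640625, 200.7485809326172), (141.78135681152344, 300.6100769042969), 12.832058906555176)
[[547.2222   331.5554  ]
 [613.9859    38.452972]
 [752.22626   69.94177 ]
 [685.4626   363.0442  ]]
vise max z 1.1661589383615905 xmax where z>.06 [0.45811545 0.10101309 1.16615894] [ 0.24080532 -0.15088051  0.06185274]
```

View pics/sidec.png

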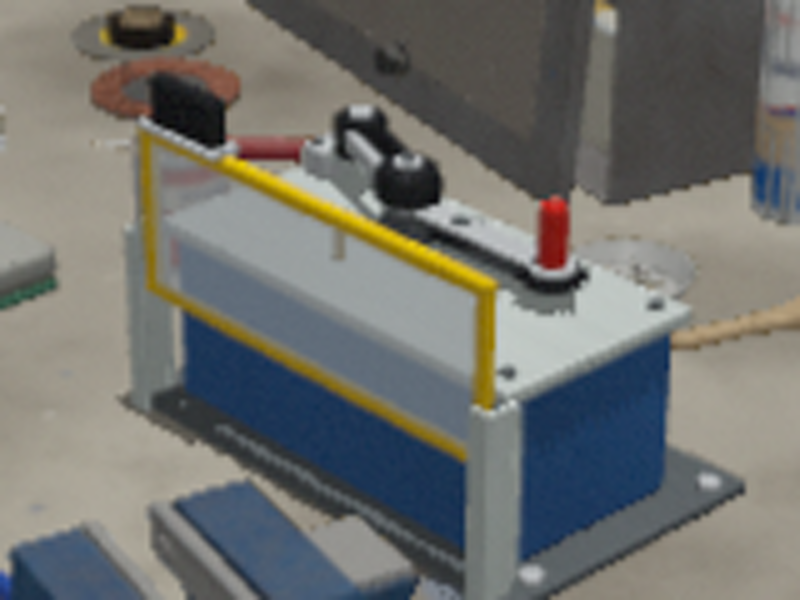

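View pics/topc.png

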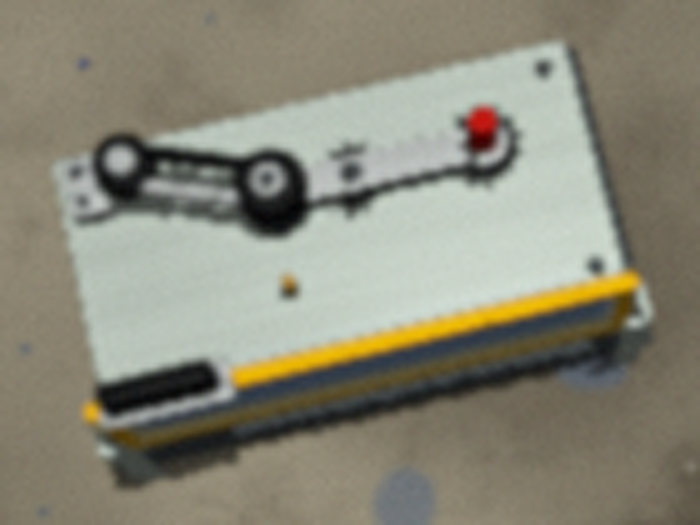

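Emit:
play_rows([
  [-0.6, -0.1, -0.8, 0, 0],
  [-1.8, -0.4, -1.6, 0, 0],
  [-3.2, -0.8, -1.7, 0, 0],
  [-4.6, -1.1, -1.7, 0, 0],
  [-6.0, -1.5, -1.7, 0, 0],
], newtons=60)

```text
clock: 0.72
position: [0.443, 0.3561, 0.2648]
ee_rot: [-0.0, 0.225, 0.974, 0.0]
contact_force: [-0.3, 1.3, 0.7]
width: 0.0003
gripper_force: 0.0
```

Emit:
play_rows([
  [-1.3, -0.3, 0, 0, 0],
  [-2.4, -0.6, 0, 0, 0],
  [-2.94, -0.7, 0, 0, 0],
  [-2.94, -0.7, 0, 0, 0],
  [-2.94, -0.7, 0, 0, 0],
])

```text
clock: 1.35
position: [0.5339, 0.2816, 0.2649]
ee_rot: [-0.001, 0.225, 0.974, 0.0]
contact_force: [0.4, 0.4, -0.2]
width: -0.0
gripper_force: 0.0
```

Run:
```python
from h import *
s=manip.get_state();print(s['clock'],s['position'],s['ee_rot'],s['contact_force'],s['width'])
d=grab('side');save(d,'side2.png')
x0,y0,x1,y1=220,80,380,200
cv2.imwrite('pics/s2c.png',cv2.cvtColor(cv2.resize(d['img'][y0:y1,x0:x1],None,fx=5,fy=5,interpolation=2),cv2.COLOR_RGB2BGR))
```

```text
1.35 [0.5338675  0.28159853 0.26490788] [-7.64387790e-04  2.24851790e-01  9.74392644e-01  2.51110514e-04] [ 0.38318766  0.39725609 -0.21251306] -4.227218771187466e-05
```

View pics/s2c.png

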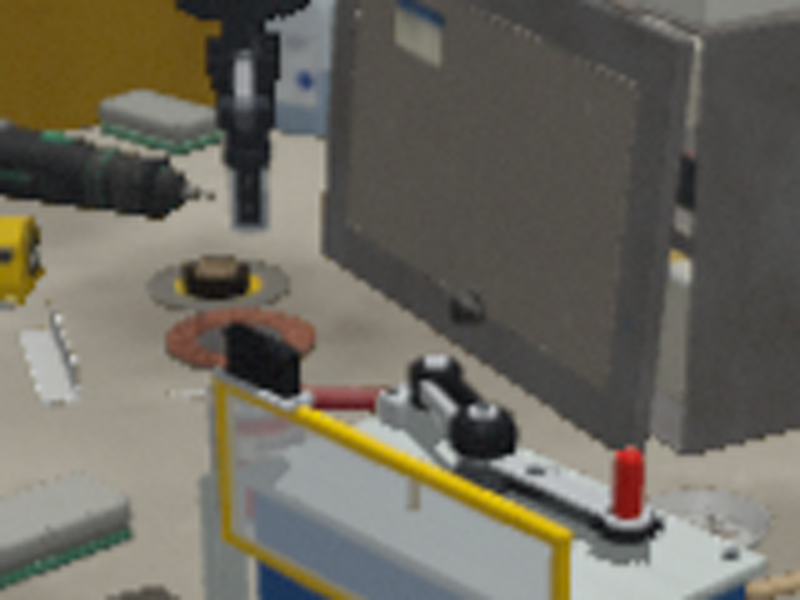

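The fingertip is at about pixel (270,126) and the handle's top at about (263–277,148). That gap looks larger than 28 mm, so I'll check it by projection.

Run:
```python
from h import *
S=dict(np.load('side1.npz'))
def pr(d,X):
    c=np.asarray(d['R'])@X+d['t'];return (d['fx']*c[0]/c[2]+d['cx'],d['fy']*c[1]/c[2]+d['cy'],c[2])
s=manip.get_state();print(pr(S,s['position']),pr(S,np.array([.536,.281,.237])))
d=grab('side');P=pts(d);print(manip.get_state()['position'],P[110:127,266:273][::4,::2].round(3))
P=pts(S);print(S['range_z'][145:160,268:276:2])
for n,uv in (('side',(270,125.5)),):print(ray(S,*uv,.265))
```

```text
(np.float64(269.675144121687), np.float64(137.58526193817238), np.float64(1.4846803855946429)) (np.float64(270.84727027830075), np.float64(146.68165290227776), np.float64(1.498511630193101))
[0.53384965 0.28174624 0.26526045] [[[ 0.515  0.258  0.357]
  [ 0.521  0.257  0.356]
  [ 0.525  0.255  0.356]
  [ 0.527  0.245  0.359]]

 [[ 0.525  0.28   0.337]
  [ 0.527  0.271  0.34 ]
  [ 0.531  0.267  0.34 ]
  [ 0.54   0.275  0.336]]

 [[ 0.525  0.283  0.325]
  [ 0.527  0.273  0.327]
  [ 0.531  0.268  0.328]
  [ 0.541  0.277  0.324]]

 [[ 0.522  0.277  0.315]
  [ 0.528  0.277  0.314]
  [ 0.531  0.269  0.316]
  [ 0.54   0.276  0.312]]

 [[ 0.862  1.02   0.005]
  [ 0.876  1.029 -0.   ]
  [ 0.88   1.017  0.003]
  [ 0.889  1.015  0.002]]]
[[1.5125169 1.5105064 2.1042554 2.1086497]
 [1.5033907 1.5084308 1.508192  2.0919092]
 [1.5059311 1.4973432 1.4972966 1.4908674]
 [1.5062734 1.5020721 1.5041475 1.491084 ]
 [1.5130143 1.5083858 1.4906247 1.4854617]
 [1.5075718 1.4942981 1.4935268 1.4821664]
 [1.5107085 1.5001643 1.4886569 1.4898745]
 [1.5113624 1.502476  1.495308  1.4920299]
 [1.512684  1.5035866 1.5020113 1.4944524]
 [1.5166166 1.5058022 1.5101032 1.4926448]
 [1.5194875 1.5045366 1.4973223 1.4947451]
 [1.5110354 1.5129191 1.5028232 1.5011818]
 [1.5136611 1.5114768 1.5044106 1.495047 ]
 [1.5216223 1.5090342 1.5003521 1.5014166]
 [1.530806  1.5173576 1.5003705 1.496836 ]]
[0.57796672 0.37100003 0.265     ]
```

Emit:
play_rows([
  [-0.05, 0.0, 0.3, 0, 0],
  [-0.05, 0.0, 0.6, 0, 0],
  [-0.05, 0.0, 0.75, 0, 0],
  [-0.05, 0.0, 0.9, 0, 0],
  [-0.05, 0.0, 0.9, 0, 0],
])

```text
clock: 2.08
position: [0.5368, 0.2794, 0.2284]
ee_rot: [-0.0, 0.225, 0.974, -0.0]
contact_force: [-1.2, -0.1, 0.5]
width: 0.0002
gripper_force: 0.0
```

Run:
```python
from h import *
s=manip.get_state();print(s['position'],s['contact_force'])
d=grab('side')
x0,y0,x1,y1=220,80,380,200
cv2.imwrite('pics/s3c.png',cv2.cvtColor(cv2.resize(d['img'][y0:y1,x0:x1],None,fx=5,fy=5,interpolation=2),cv2.COLOR_RGB2BGR))
```

```text
[0.53676142 0.27941908 0.22840994] [-1.16575687 -0.119338    0.48066735]
```

View pics/s3c.png

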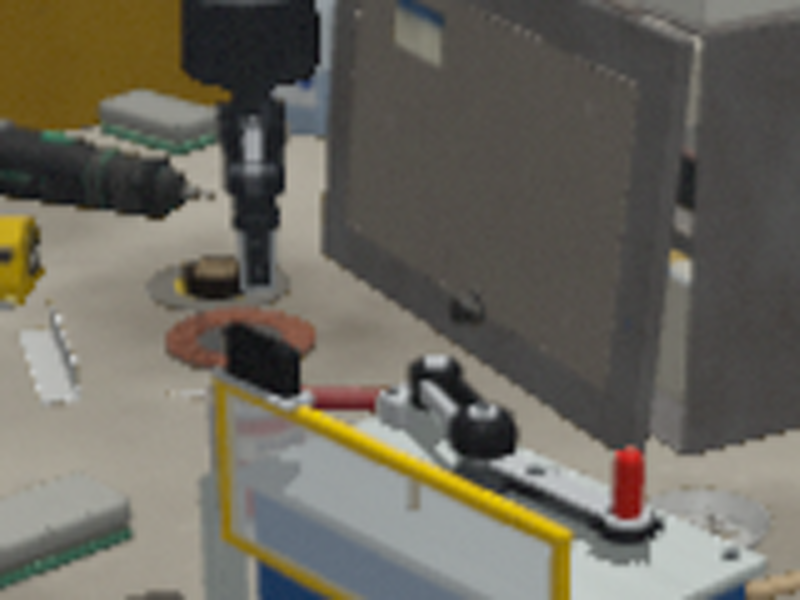

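The fingertips are at crop y≈288, still about 10 px above the handle top at y≈340, and there is no contact. The real tip therefore sits about 35 mm above the reported TCP. I'll measure the offset in both views.

Run:
```python
from h import *
for n in('side','top'):
    d=grab(n);P=pts(d);tcp=manip.get_state()['position']
    m=(np.hypot(P[...,0]-tcp[0],P[...,1]-tcp[1])<.05)&(P[...,2]>.245)&(P[...,2]<.5)&(d['range_z']>0)
    q=P[m];print(n,m.sum(),'zmin',q[:,2].min())
    for a in np.arange(.245,.40,.015):
        k=q[(q[:,2]>=a)&(q[:,2]<a+.015)]
        if len(k)>3:print(round(a,3),len(k),k.mean(0).round(3),k.min(0).round(3),k.max(0).round(3))
np.save('x.npy',tcp)
```

```text
side 1443 zmin 0.26751661711954994
0.26 16 [0.536 0.273 0.271] [0.525 0.268 0.268] [0.549 0.28  0.275]
0.275 33 [0.533 0.27  0.283] [0.525 0.261 0.276] [0.543 0.283 0.29 ]
0.29 35 [0.532 0.272 0.296] [0.524 0.261 0.29 ] [0.544 0.288 0.304]
0.305 32 [0.528 0.257 0.314] [0.514 0.245 0.305] [0.553 0.284 0.32 ]
0.32 34 [0.522 0.247 0.329] [0.508 0.233 0.32 ] [0.545 0.273 0.335]
0.335 27 [0.528 0.258 0.341] [0.509 0.234 0.335] [0.547 0.298 0.35 ]
0.35 49 [0.528 0.257 0.359] [0.512 0.235 0.351] [0.549 0.275 0.365]
0.365 90 [0.528 0.259 0.372] [0.511 0.234 0.365] [0.56  0.304 0.38 ]
0.38 51 [0.522 0.248 0.388] [0.505 0.236 0.38 ] [0.565 0.272 0.395]
0.395 148 [0.525 0.254 0.403] [0.499 0.237 0.395] [0.569 0.292 0.41 ]
top 327 zmin 0.33584159150848164
0.335 8 [0.528 0.239 0.345] [0.524 0.234 0.336] [0.532 0.243 0.35 ]
0.35 10 [0.52  0.235 0.358] [0.513 0.232 0.35 ] [0.526 0.238 0.365]
0.365 6 [0.523 0.238 0.371] [0.517 0.234 0.365] [0.529 0.241 0.376]
0.395 31 [0.51  0.267 0.403] [0.499 0.242 0.396] [0.553 0.293 0.41 ]
```

Emit:
play_rows([
  [0, 0, 0.3, 0, 0],
  [0, 0, 0.5, 0, 0],
  [0, 0, 0.7, 0, 0],
  [0, 0, 0.9, 0, 0],
  [0, 0, 0.9, 0, 0],
])

```text
clock: 2.85
position: [0.5368, 0.2795, 0.1923]
ee_rot: [-0.0, 0.225, 0.974, -0.0]
contact_force: [0.1, 0.6, -0.3]
width: -0.0003
gripper_force: 0.0
```

Emit:
play_rows([
  [0, 0, 0.15, 0, 0],
  [0, 0, 0.3, 0, 0],
  [0, 0, 0.4, 0, 0],
  [0, 0, 0.5, 0, 0],
  [0, 0, 0.5, 0, 0],
])

```text
clock: 3.48
position: [0.5368, 0.2795, 0.1724]
ee_rot: [-0.0, 0.225, 0.974, -0.0]
contact_force: [-0.8, -0.0, -0.4]
width: -0.0001
gripper_force: 0.1
```

Run:
```python
from h import *
s=manip.get_state();print(s['position'],s['contact_force'])
d=grab('side')
x0,y0,x1,y1=220,80,380,200
cv2.imwrite('pics/s4c.png',cv2.cvtColor(cv2.resize(d['img'][y0:y1,x0:x1],None,fx=5,fy=5,interpolation=2),cv2.COLOR_RGB2BGR))
```

```text
[0.53676767 0.27946907 0.17241278] [-0.79409251 -0.0151453  -0.39580816]
```

View pics/s4c.png

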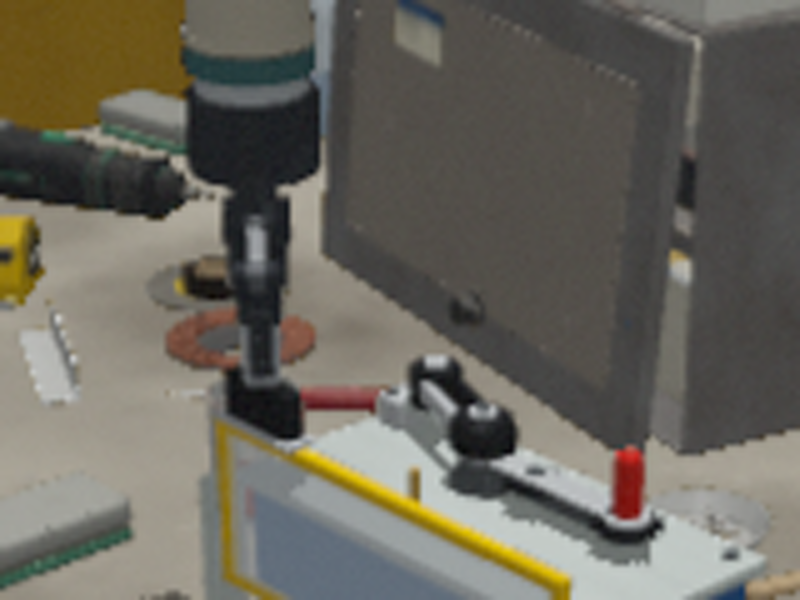

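The screen has moved down with the fingertips resting on the handle top at crop (262,385). I'll keep pushing.

Emit:
play_rows([
  [0, 0, 0.2, 0, 0],
  [0, 0, 0.4, 0, 0],
  [0, 0, 0.6, 0, 0],
  [0, 0, 0.8, 0, 0],
  [0, 0, 1.0, 0, 0],
])

```text
clock: 4.15
position: [0.5368, 0.2795, 0.1324]
ee_rot: [-0.0, 0.225, 0.974, -0.0]
contact_force: [-1.5, -1.0, 1.3]
width: -0.0001
gripper_force: 1.5
```

Emit:
play_rows([
  [0, 0, 0.08, 0, 0],
  [0, 0, 0.16, 0, 0],
  [0, 0, 0.2, 0, 0],
  [0, 0, 0.2, 0, 0],
])

```text
clock: 4.65
position: [0.537, 0.2796, 0.1295]
ee_rot: [0.001, 0.225, 0.974, 0.001]
contact_force: [-7.6, -3.5, 23.4]
width: 0.0
gripper_force: 11.5
```

Emit:
play_rows([
  [0, 0, -0.1, 0, 0],
  [0, 0, -0.8, 0, 20],
  [0, 0, -1.6, 0, 40],
  [0, 0, -2.2, 0, 56],
  [0, 0, -2.2, 0, 56],
])

```text
clock: 5.28
position: [0.5383, 0.2801, 0.2142]
ee_rot: [0.002, 0.225, 0.974, 0.001]
contact_force: [0.5, 0.4, 0.6]
width: 0.0562
gripper_force: 0.0
```

Run:
```python
from h import *
s=manip.get_state();print(s['clock'],s['position'],s['width'],s['contact_force'])
rays=[]
for n,b in(('side',(330,160,360,200)),('top',(300,150,325,175))):
    d=grab(n);P=pts(d);h=cv2.cvtColor(d['img'],cv2.COLOR_RGB2HSV)
    m=((h[...,0]<6)|(h[...,0]>174))&(h[...,1]>130)&(h[...,2]>80)
    w=np.zeros_like(m);w[b[1]:b[3],b[0]:b[2]]=1;m&=w
    v,u=np.nonzero(m);q=P[m];print(n,len(u),u.mean(),v.mean(),u.min(),u.max(),v.min(),v.max(),'knob',np.median(q,0).round(3),q[:,2].max())
    R=np.asarray(d['R']);rays.append((-R.T@d['t'],R.T@np.array([(u.mean()-d['cx'])/d['fx'],(v.mean()-d['cy'])/d['fy'],1])))
    if n=='top':
        t=P[m&(P[...,2]>.185)];print('top face',t.mean(0),len(t))
        print('ray .19',ray(d,u.mean(),v.mean(),.19))
    y=(h[...,0]>18)&(h[...,0]<30)&(h[...,1]>150)&(h[...,2]>120);w[:]=0;w[130:250,210:400]=1
    q=P[y&w&(d['range_z']>0)];q=q[q[:,2]>.12];print('rail',len(q),np.percentile(q[:,2],[5,50,95]),np.median(q,0))
(o1,a),(o2,b)=rays;k=np.linalg.lstsq(np.c_[a,-b],o2-o1,rcond=None)[0];print('tri',o1+a*k[0],o2+b*k[1])
```

```text
5.275 [0.53828653 0.28007972 0.21421445] 0.056225550388038815 [0.46481686 0.44134152 0.60193981]
side 73 345.2054794520548 176.15068493150685 343 348 170 183 knob [0.683 0.111 0.18 ] 0.19515071642870252
rail 241 [0.12559881 0.13116222 0.13445856] [0.57033586 0.13551345 0.13116222]
top 29 311.17241379310343 159.3793103448276 308 314 157 162 knob [0.683 0.116 0.192] 0.19489957353524454
top face [0.68294218 0.1160986  0.19125104] 28
ray .19 [0.68307363 0.11594632 0.19      ]
rail 302 [0.12459803 0.13004242 0.13356469] [0.56966751 0.1423311  0.13004242]
tri [0.68638718 0.11666701 0.17593567] [0.68741642 0.11615662 0.17625301]
```

Emit:
play_rows([
  [-1.0, -0.4, 0, 0, 56],
  [-2.2, -0.9, 0, 0, 56],
  [-3.5, -1.43, 0, 0, 56],
  [-4.6, -1.9, 0, 0, 56],
  [-5.08, -2.08, 0, 0, 56],
])

```text
clock: 6.0
position: [0.6836, 0.1132, 0.2102]
ee_rot: [-0.002, 0.227, 0.974, -0.001]
contact_force: [-0.5, -0.1, 0.5]
width: 0.0561
gripper_force: 0.0
```

Emit:
play_rows([
  [0, 0, 0, 0, 56],
  [0, 0, 0, 0, 56],
])

```text
clock: 6.25
position: [0.6817, 0.1171, 0.2125]
ee_rot: [-0.001, 0.225, 0.974, 0.0]
contact_force: [0.2, 0.5, 1.5]
width: 0.0564
gripper_force: 0.0
```

Emit:
play_rows([
  [-0.06, 0, 0.4, 0, 56],
  [-0.06, 0, 0.8, 0, 56],
  [-0.06, 0, 1.1, 0, 56],
  [-0.06, 0, 1.1, 0, 56],
])

```text
clock: 6.75
position: [0.6839, 0.1147, 0.1671]
ee_rot: [-0.002, 0.225, 0.974, -0.0]
contact_force: [0.0, -0.3, -0.7]
width: 0.056
gripper_force: 0.0
```

Run:
```python
from h import *
s=manip.get_state();print(s['position'],s['contact_force'])
d=grab('side')
x0,y0,x1,y1=270,90,430,210
cv2.imwrite('pics/s5c.png',cv2.cvtColor(cv2.resize(d['img'][y0:y1,x0:x1],None,fx=5,fy=5,interpolation=2),cv2.COLOR_RGB2BGR))
```

```text
[0.68392663 0.11467417 0.16707651] [ 0.0011653  -0.33974238 -0.74264525]
```

View pics/s5c.png

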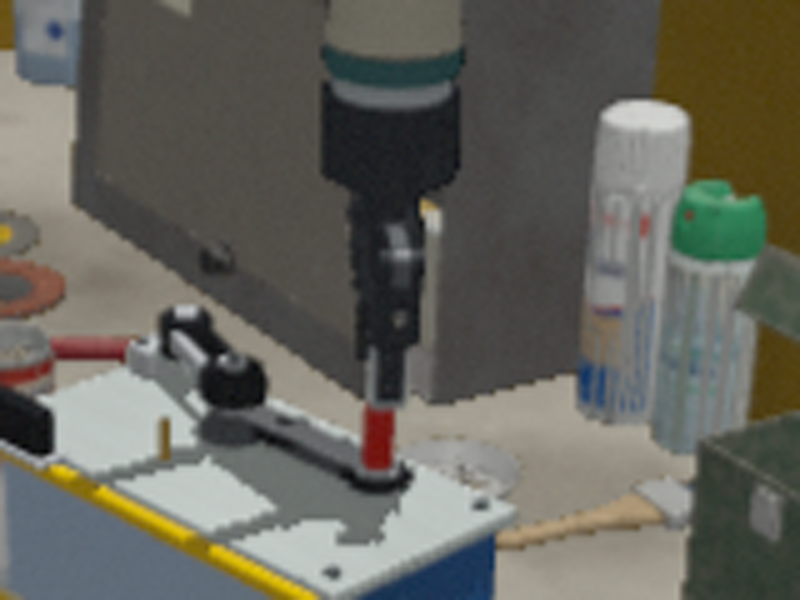

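The knob at crop (378,440) sits between the open fingers, with the near fingertip at (390,405). I'll lower and close.

Emit:
play_rows([
  [0, 0, 0.4, 0, 56],
  [0, 0, 0.8, 0, 56],
  [0, 0, 1.05, 0, 56],
  [0, 0, 1.05, 0, 30],
  [0, 0, 1.05, 0, 10],
], newtons=80)

```text
clock: 7.42
position: [0.6855, 0.1146, 0.1273]
ee_rot: [0.0, 0.226, 0.974, 0.0]
contact_force: [1.7, 3.4, 0.7]
width: 0.0201
gripper_force: 2.8
```

Emit:
play_rows([
  [0, 0, 0, 0, 5],
  [0, 0, 0, 0, 5],
  [0, 0, 0, 0, 5],
])

```text
clock: 7.8
position: [0.6858, 0.1152, 0.1277]
ee_rot: [0.001, 0.225, 0.974, 0.001]
contact_force: [2.2, 2.4, 0.5]
width: 0.0156
gripper_force: 78.3
```

Run:
```python
import numpy as np
p=np.array([.658,.2325]);k=np.array([.6855,.1152]);e=k-p;R=np.array([[-.898,.439],[.439,.898]])
for t in np.arange(.05,1.5,.1):
    c,s=np.cos(t),np.sin(t);w=p+np.array([[c,s],[-s,c]])@e
    print(round(t,2),w.round(4),(R@(w-k)/.04).round(2))
```

```text
0.05 [0.6796 0.114 ] [ 0.12 -0.09]
0.15 [0.6677 0.1124] [ 0.37 -0.26]
0.25 [0.6556 0.112 ] [ 0.64 -0.4 ]
0.35 [0.6436 0.1129] [ 0.91 -0.51]
0.45 [0.6317 0.1149] [ 1.2 -0.6]
0.55 [0.6201 0.1181] [ 1.5  -0.65]
0.65 [0.6089 0.1225] [ 1.8  -0.68]
0.75 [0.5982 0.1279] [ 2.1  -0.67]
0.85 [0.588  0.1344] [ 2.4  -0.64]
0.95 [0.5786 0.1419] [ 2.69 -0.57]
1.05 [0.5699 0.1503] [ 2.98 -0.48]
1.15 [0.5622 0.1595] [ 3.25 -0.36]
1.25 [0.5554 0.1694] [ 3.52 -0.21]
1.35 [0.5496 0.18  ] [ 3.76 -0.04]
1.45 [0.5449 0.1911] [3.99 0.16]
```

Emit:
play_rows([
  [0.12, -0.09, 0, 0, 5],
  [0.37, -0.26, 0, 0, 5],
  [0.64, -0.4, 0, 0, 5],
  [0.91, -0.51, 0, 0, 5],
  [1.2, -0.6, 0, 0, 5],
])

```text
clock: 8.43
position: [0.6329, 0.1157, 0.1276]
ee_rot: [0.002, 0.226, 0.974, 0.002]
contact_force: [7.0, 6.5, -1.1]
width: 0.0156
gripper_force: 78.2
```

Emit:
play_rows([
  [0.3, -0.05, 0, 0, 5],
  [0.6, -0.08, 0, 0, 5],
  [0.9, -0.07, 0, 0, 5],
  [1.2, -0.04, 0, 0, 5],
  [1.49, 0.03, 0, 0, 5],
])

```text
clock: 9.05
position: [0.5825, 0.1415, 0.1278]
ee_rot: [0.005, 0.226, 0.974, 0.001]
contact_force: [10.2, 2.5, -4.8]
width: 0.0157
gripper_force: 78.1
```

Emit:
play_rows([
  [0.29, 0.09, 0, 0, 5],
  [0.56, 0.21, 0, 0, 5],
  [0.83, 0.36, 0, 0, 5],
  [1.07, 0.53, 0, 0, 5],
  [1.07, 0.53, 0, 0, 5],
])

```text
clock: 9.68
position: [0.5541, 0.1774, 0.1277]
ee_rot: [0.006, 0.225, 0.974, -0.001]
contact_force: [10.7, -2.2, -4.5]
width: 0.0156
gripper_force: 78.2
```

Emit:
play_rows([
  [0.06, 0.05, 0, 0, 5],
  [0.12, 0.1, 0, 0, 5],
  [0.12, 0.1, 0, 0, 5],
  [0.12, 0.1, 0, 0, 5],
])

```text
clock: 10.18
position: [0.5523, 0.181, 0.1278]
ee_rot: [0.006, 0.225, 0.974, -0.002]
contact_force: [11.8, -4.8, -4.7]
width: 0.0157
gripper_force: 78.4
```

Run:
```python
from h import *
s=manip.get_state();print(s['clock'],s['position'],s['contact_force'],s['gripper_force'])
w=s['position'][:2]-[.658,.2325];e=np.array([.0275,-.1173]);print('r',np.hypot(*w),'angle',np.arctan2(e[1],e[0])-np.arctan2(w[1],w[0])%(2*np.pi)+2*np.pi)
a=[]
for n,(x0,y0) in(('side',(250,90)),('top',(210,120))):
    a.append(cv2.resize(grab(n)['img'][y0:y0+130,x0:x0+130],None,fx=3,fy=3,interpolation=2))
cv2.imwrite('pics/s6c.png',cv2.cvtColor(np.hstack(a),cv2.COLOR_RGB2BGR))
```

```text
10.175 [0.55229236 0.18095861 0.12776681] [11.77287265 -4.7790323  -4.71078237] 78.40622641146183
r 0.11760365360115044 angle 1.3474131794842794
```

View pics/s6c.png

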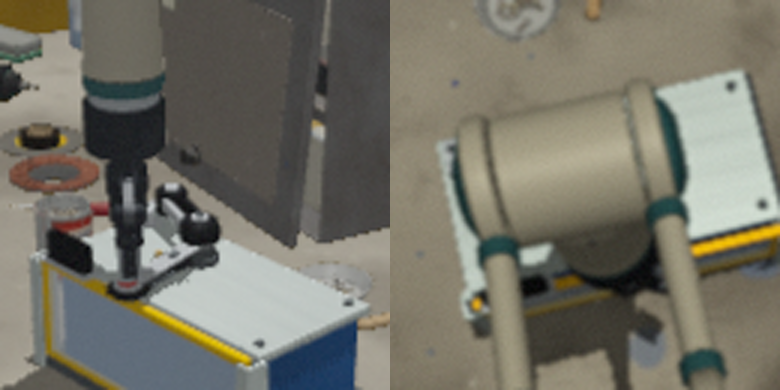

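The side view shows the knob gripped at crop (125,285), swung out over the lowered screen. I'll press a little further to confirm the stop.

Emit:
play_rows([
  [0.06, 0.05, 0, 0, 5],
  [0.12, 0.1, 0, 0, 5],
  [0.12, 0.1, 0, 0, 5],
  [0.12, 0.1, 0, 0, 5],
])

```text
clock: 10.78
position: [0.552, 0.1815, 0.1278]
ee_rot: [0.009, 0.225, 0.974, -0.006]
contact_force: [15.7, -16.5, -5.2]
width: 0.0155
gripper_force: 78.4
```

Another 6 mm of command moved the knob only 0.6 mm and the force climbed to about 22 N, so the arm is on its stop. I'll hand in.

Run:
```python
from rig import manip
print(manip.sign_off())
```

```text
the job is handed in; nothing more can be done
None
```

I slid the screen fully down, swung the cage arm to its stop (about 1.35 rad) and handed the job in at about 11 s with the fingers still gripping the knob at 78 N; no verdict came back, and I did not check the tools' positions again at the end.

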